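Square up a finds tray and its scale bar on the copy board

ROBOT

A 6-joint arm with a two-finger parallel gripper is mounted at the origin on the work surface. World frame = base frame: x ahead of the robot, y to its left, z up, the work surface at z = 0. Lengths are in m, angles in rad, forces in N, time in s.
With the tool pointing down it reaches from about 0.25 to 0.725 m from the base axis. Payload 4 kg.
Tool frame: the origin (TCP) lies midway between the tips of the shut fingers; the grasp point (between the pads) lies robot.grasp_offset behind it (robot.grasp_offset is the distance from the TCP to the grasp point, in m); z points along the fingers, y is the line along which they close (so a half turn about z gives the same grasp; the last joint's range is limited). The gripper opens to 85 mm and grips with 20 to 120 N. Pads are 22 mm wide; open, the fingers measure 114 mm over their backs; the gripper's body (76 mm by 85 mm) begins 54 mm behind the grasp point. The pads swing forward as they close: fully open they stand 13 mm farther back than shut.
Start: joints at [1.31, 0.241, 0.005, 1.335, 0, 1.571], TCP at [0.129, 0.483, 0.231] pointing down, gripper open.
Joint ranges: [-2.72, 2.72], [-1.05, 1.87], [-1.09, 1.28], [-1.99, 2.15], [-1.42, 1.44], [-3.14, 3.14]. Speed limits (rad/s): [2.79, 2.79, 3.14, 3.14, 3.14, 3.14].

INTERFACE

Orientations are given as [roll, pitch, yaw] about the fixed x, y, z axes, in that order (R = Rz(yaw) Ry(pitch) Rx(roll)).
In Python, from workcell import robot, eyes, ticket gives the robot as it stands (robot), with the cameras (eyes) and the job (ticket).
- The arm moves only by the tool drive_effector, called after "Emit:" as name(argument=value, ...) on one line, values as JSON. Schema: {"type":"object","properties":{"segments":{"type":"object","properties":{"motion":{"type":"array","items":{"type":"array","items":{"type":"number"},"minItems":7,"maxItems":7},"minItems":1,"maxItems":12}},"additionalProperties":false,"required":["motion"]},"only":{"type":"string"},"quiet":{"type":"boolean"},"lines":{"type":"string"}},"required":["segments"],"additionalProperties":false}. segments is an object whose key "motion" holds a list of rows, 1 to 12 of them, each of 7 numbers: the finger opening in m, then dx, dy, dz in parts of the range, where 1.0 means 0.8 m, then a rotation vector rx, ry, rz in parts of the range, where 1.0 means pi rad; each row is the pose to reach, as a shift and turn from the pose commanded when the call began, along the tool's axes at that moment; what a row does not reach only later rows make up. A row lasts 1/8 s, in which the tool goes at most 0.0625 m and 0.188 rad, less where a joint would pass 70% of its speed; a pose out of reach is approached as far as the arm can. The fingers move at their own pace and stop on an object; the grip force is fixed at half the most. Time passes only in rows, so rows that do not move let the fingers close. The tool returns the time, the measured TCP pose, the force, the opening and the grip force at its end. only (a regular expression) keeps the lines of the reply that match it, lines (a string "A,B") keeps lines A to B, and quiet returns only ok. Shift and turn numbers lie between -1 and 1, and a call with a number outside is refused. Input that does not fit is refused with a message, and nothing moves.
- robot.read_state(): the state, without advancing time (a new reading comes with each control period).
- eyes.capture(name): name is "scene" or "top" or "wrist"; returns a dict with "image" (480x640x3 uint8, red, green, blue), "vertical_fov" (degrees; the focal length in pixels is half the picture's height over the tangent of half this angle, whatever the lens; pixels are square), "cx", "cy" (the principal point, pixels), "rvec" (rotation vector, rad) and "tvec" (3), from world to camera coordinates, as OpenCV has them; the wrist camera has in their place "hand_eye" (4x4, takes a point from camera to tool coordinates, whose origin is the TCP and whose axes are the flange's). Camera axes: x right, y down, z forward; pixel columns grow to the right and rows downward; lengths in m; the calibration is good to about 2 mm. A picture is of the moment at which its call begins: read the wrist's pose just before it. There is no depth.
- ticket.sign_off(): hands the job in; it is judged then, once.
The state is a dict: "t": time; "q": joint angles; "joint_vel": joint speeds; "joint_torque": joint torques, N m; "ee_pos": TCP position; "ee_rot": TCP orientation; "contact_force": force on the tool from outside, world axes, zero at the start; "torque": the same for the moment, N m; "grip_width": finger opening in m; "finger_force": force on a finger pad.
Only numpy, scipy, OpenCV 4.12 (cv2) and the standard library are available. Lean on these libraries where they do the work, as an engineer would, in place of code of your own. Each camera call takes 0.05 s, during which the arm holds its last target. There are 200 camera calls.

TASK

Set up the tray of coins for its photograph: push it across the copy board until it sits flush in the corner, its long side against the back rail and one end against the short end stop. Then push the black-and-white scale bar until it lies flush along the tray's free end, the one facing away from the end stop. Only slide the tray and the bar with the fingers, never lift them, and leave the other objects where they stand.

Things in the scene. Friction and masses are not known exactly. Their poses are not given: they have to be found in the camera images.
- copy_board: dark grey copy board, a plate 320 x 560 x 6 mm fixed to the bench (place and yaw vary). Origin: centre of its underside, on the bench; x points away from the robot to the rail, y along the rail, z up. Top face at z = 6 mm. Near its far edge it carries the back rail, an aluminium bar 18 mm wide, 520 mm long, 20 mm high above the board's top
- rail_face (a point): middle of the back rail's face that looks towards the robot, at the height of the board's top; it lies 125 mm in +x from the board's origin. Same axes as the board: the face runs along y and its normal is x
- end_stop: end stop: aluminium block 120 (x) x 24 (y) x 22 (z) mm fixed on the board at right angles to the rail, on the board's left (+y) half in some runs, right (-y) in others; the scale bar lies on the other half. Origin: centre of its underside, on the board's top. Axes as the board; the face to push against is y = +12 or -12 mm, the one towards the board's middle
- finds_tray: finds tray: white plastic tray 100 (x) x 130 (y) x 30 (z) mm, walls 4 mm, a dark foam bed 16 mm above its underside holding small green-brown coins (all one rigid piece), about 0.45 kg, loose near the board's middle, turned up to 17 degrees. Origin: centre of its underside. A 130 mm side goes against the rail, a 100 mm end against the end stop. A few newtons slide it
- scale_bar: scale bar for photographs: flat white plastic bar 100 (x) x 25 (y) x 12 (z) mm with black and white blocks on top, about 0.09 kg, loose on the board, starting roughly parallel to the end stop (up to about 14 degrees off). Origin: centre of its underside; x along its length. One long edge goes against the tray's free end
- sample_jar: bystander: round jar with label and lid, 42 mm across, 50 mm high, standing on one of the board's two corners nearest the robot. Origin: centre of its underside
- weight: bystander: brass weight with a knob, 36 mm across, 45 mm high, standing on the other near corner of the board. Origin: centre of its underside
- brush: bystander: brush lying on the bench to the right of the board. Origin: on its underside
- lens_box: bystander: closed wooden box 60 x 90 x 35 mm on the bench to the left of the board. Origin: centre of its underside

How it is judged:
By the outcome, as a careful person would: the job done as asked, in the order asked, and still so for the second after the job is handed in, with the robot touching nothing.
It also fails if it takes over 64 s, if anything falls off the work surface, if the arm or the gripper's body presses on something with over 40 N, if the wrist force passes 120 N, or if a joint passes its speed limit or range.

## Working session

There is one attempt and no reset: what is moved stays moved. The work goes in short steps, Python scripts to look and compute and a tool call to move; the robot and the scene stay as the last step left them, time stands still between calls to the robot, and variables do not carry over. Pictures are saved under pics/ and viewed, at most 10 in all, crops included, and the job is handed in when it is done.

```bash
ls; mkdir -p pics; python3 - <<'E'
from workcell import robot, eyes, ticket
import cv2,numpy as np
for n in("scene","top"):
    c=eyes.capture(n); cv2.imwrite(f"pics/{n}0.png",c["image"][:,:,::-1]); R=cv2.Rodrigues(np.array(c["rvec"]))[0]
    print(n,c["vertical_fov"],c["cx"],c["cy"],-R.T@np.array(c["tvec"]).ravel(),{k for k in c})
print(robot.read_state(),robot.grasp_offset)
E
```

```text
pics
workcell.py
scene 54.7970965344689 320.72664831114724 244.48670469322724 [0.99135782 0.7515902  0.65758295] {'cx', 'image', 'vertical_fov', 'rvec', 'tvec', 'cy'}
top 43.12787691090058 320.00150372800937 234.86417598939485 [0.34343398 0.00832561 1.72256958] {'cx', 'image', 'vertical_fov', 'rvec', 'tvec', 'cy'}
{'t': 0.1, 'q': array([ 1.30999803e+00,  2.41359558e-01,  3.85966587e-03,  1.33519650e+00,
       -9.77305568e-06,  1.57080790e+00]), 'joint_vel': array([-0.00120404, -0.00157212,  0.00274434,  0.00220492, -0.00148213,
       -0.00014263]), 'joint_torque': array([ 7.12160436e-04, -3.73137510e+01,  2.53010041e+01,  1.08609768e-02,
        1.16286178e-04,  2.17536090e-06]), 'ee_pos': array([0.12878335, 0.48254634, 0.2304913 ]), 'ee_rot': array([-3.13969259e+00,  9.79503546e-06,  2.88078280e+00]), 'contact_force': array([0.08077931, 0.49260135, 0.88189583]), 'torque': array([-0.01019253,  0.08184873, -0.05322851]), 'finger_force': 0.0, 'grip_width': 0.08544148997302405} 0.0187
```

View pics/top0.png

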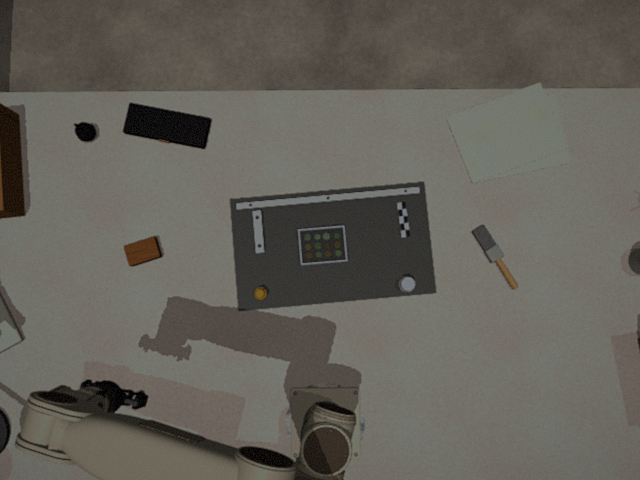

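View pics/scene0.png

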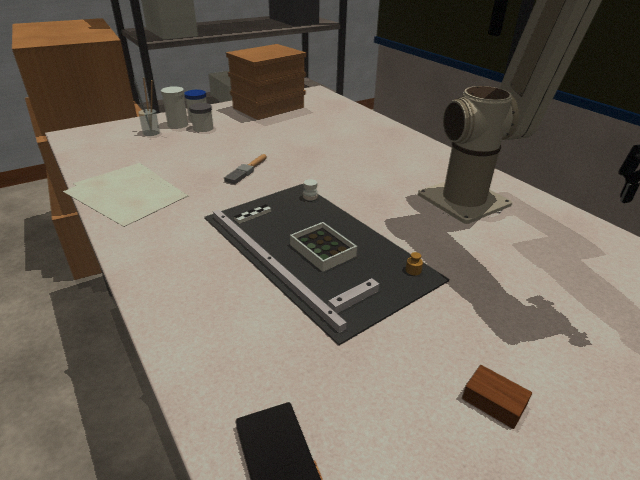

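The top view shows the board corners at about (231,198), (425,182), (436,292) and (239,310). The rail is along the upper edge and the end stop is on the left (+y) at (258,231). The tray is at (323,246), the bar at (403,220), the weight at (261,293) and the jar at (407,284). The scene view agrees. Next I'll measure from both views.

```bash
cat > h.py <<'E'
from workcell import robot, eyes, ticket
import cv2,numpy as np
from scipy.spatial.transform import Rotation as Ro
def cap(n):
    if n=="wrist":
        s=robot.read_state(); c=eyes.capture(n); H=np.array(c["hand_eye"])
        T=np.eye(4); T[:3,:3]=Ro.from_euler('xyz',s["ee_rot"]).as_matrix(); T[:3,3]=s["ee_pos"]; M=T@H
        c["Rwc"],c["o"]=M[:3,:3],M[:3,3]
    else:
        c=eyes.capture(n); R=cv2.Rodrigues(np.array(c["rvec"]))[0]; c["Rwc"]=R.T; c["o"]=-R.T@np.array(c["tvec"]).ravel()
    c["f"]=240/np.tan(np.radians(c["vertical_fov"])/2); return c
def ray(c,p):
    p=np.atleast_2d(p).astype(float); d=np.c_[(p-[c["cx"],c["cy"]])/c["f"],np.ones(len(p))]
    return d@c["Rwc"].T
def onz(c,p,z):
    d=ray(c,p); return (c["o"]+d*((z-c["o"][2])/d[:,2])[:,None])[:,:2]
def tri(c1,p1,c2,p2):
    A=[];b=[]
    for c,p in((c1,p1),(c2,p2)):
        d=ray(c,p)[0]; d/=np.linalg.norm(d); P=np.eye(3)-np.outer(d,d); A.append(P); b.append(P@c["o"])
    A=np.vstack(A);b=np.hstack(b); x=np.linalg.lstsq(A,b,rcond=None)[0]; return x,np.linalg.norm(A@x-b)
def rect(c,mask,z):
    cs=cv2.findContours(mask,cv2.RETR_EXTERNAL,cv2.CHAIN_APPROX_NONE)[0]; k=max(cs,key=cv2.contourArea)
    pts=onz(c,k[:,0],z)
    r=cv2.minAreaRect((pts*1000).astype(np.float32)); return r,k
E
python3 - <<'E'
from h import *
c=cap("top"); g=cv2.cvtColor(c["image"],cv2.COLOR_RGB2GRAY)
print(c["image"][[150,246,216,231,246,270],[300,300,402,258,323,323]])
b=((g<75)*255).astype(np.uint8); b[:170]=0;b[320:]=0;b[:,:225]=0;b[:,445:]=0
for z in(.006,):
    r,k=rect(c,cv2.morphologyEx(b,cv2.MORPH_CLOSE,np.ones((9,9))),z); print("board",r, cv2.boxPoints(r).round())
m=((g>95)*255).astype(np.uint8)
M=np.zeros_like(m); cv2.drawContours(M,[k],-1,255,-1); M=cv2.erode(M,np.ones((5,5))); m&=M
for kk in cv2.findContours(m,cv2.RETR_EXTERNAL,cv2.CHAIN_APPROX_NONE)[0]:
    if cv2.contourArea(kk)<30: continue
    q=onz(c,kk[:,0],.026); print(kk[:,0].mean(0), tuple(np.round(np.hstack([np.ravel(v) for v in cv2.minAreaRect((q*1000).astype(np.float32))]),1)))
w=eyes.capture("wrist"); print(w["hand_eye"],w["vertical_fov"])
E
```

```text
[[116 115 107]
 [104 105 111]
 [107 113 119]
 [119 123 122]
 [ 35  30  29]
 [ 55  54  51]]
board ((473.5210876464844, -6.724609375), (349.1231994628906, 596.293212890625), 4.720102787017822) [[ 275.  276.]
 [ 324. -318.]
 [ 672. -289.]
 [ 623.  305.]]
[267.08108108 310.18918919] (np.float64(308.7), np.float64(160.2), np.float64(44.4), np.float64(13.8), np.float64(89.6))
[407.7027027  283.64864865] (np.float64(380.4), np.float64(-233.8), np.float64(36.3), np.float64(36.1), np.float64(89.6))
[321.94968553 244.7672956 ] (np.float64(490.6), np.float64(2.8), np.float64(100.7), np.float64(131.4), np.float64(4.4))
[257.8        231.24210526] (np.float64(530.6), np.float64(183.5), np.float64(118.9), np.float64(24.4), np.float64(4.7))
[403.54666667 222.88      ] (np.float64(551.5), np.float64(-226.1), np.float64(76.5), np.float64(24.3), np.float64(6.8))
[327.25201072 197.48525469] (np.float64(624.6), np.float64(-13.2), np.float64(17.1), np.float64(520.0), np.float64(4.8))
[[ 1.23075755e-03 -9.44905033e-01 -3.27342274e-01  8.37587229e-02]
 [ 9.99998980e-01  1.40017139e-03 -2.81884466e-04 -4.88655548e-04]
 [ 7.24689338e-04 -3.27341593e-01  9.44905792e-01 -1.41844373e-01]
 [ 0.00000000e+00  0.00000000e+00  0.00000000e+00  1.00000000e+00]] 69.00093339572048
```

Units first: shifts go in shares of 0.8 m and turns go in shares of pi rad. So -0.547 m / 0.8 = -0.6838, -0.367 m / 0.8 = -0.4588, 2.25 rad / 3.1416 = 0.7162.

Emit:
drive_effector(segments={"motion":[[0.085, -0.6838, -0.4588, -0.025, 0, 0, 0.7162], [0.085, -0.6838, -0.4588, -0.025, 0, 0, 0.7162], [0.085, -0.6838, -0.4588, -0.025, 0, 0, 0.7162], [0.085, -0.6838, -0.4588, -0.025, 0, 0, 0.7162], [0.085, -0.6838, -0.4588, -0.025, 0, 0, 0.7162], [0.085, -0.6838, -0.4588, -0.025, 0, 0, 0.7162], [0.085, -0.6838, -0.4588, -0.025, 0, 0, 0.7162], [0.085, -0.6838, -0.4588, -0.025, 0, 0, 0.7162], [0.085, -0.6838, -0.4588, -0.025, 0, 0, 0.7162], [0.085, -0.6838, -0.4588, -0.025, 0, 0, 0.7162], [0.085, -0.6838, -0.4588, -0.025, 0, 0, 0.7162], [0.085, -0.6838, -0.4588, -0.025, 0, 0, 0.7162]]})

```text
t: 1.7
ee_pos: [0.5641, -0.0151, 0.2502]
ee_rot: [-3.141, 0.001, 0.621]
contact_force: [-0.4, 1.1, -0.7]
grip_width: 0.0845
finger_force: 0.0
```

Emit:
drive_effector(segments={"motion":[[0.085, 0, 0, 0, 0, 0, 0.1741], [0.085, 0, 0, 0, 0, 0, 0.1741], [0.085, 0, 0, 0, 0, 0, 0.1741], [0.085, 0, 0, 0, 0, 0, 0.1741]]})

```text
t: 2.2
ee_pos: [0.5626, -0.0126, 0.251]
ee_rot: [-3.142, 0.001, 0.086]
contact_force: [-0.0, -1.1, -0.3]
grip_width: 0.0845
finger_force: 0.0
```

```bash
python3 - <<'E'
from h import *
s=robot.read_state(); print(s["ee_pos"],s["ee_rot"],s["t"])
c=cap("wrist"); cv2.imwrite("pics/w1.png",c["image"][:,:,::-1]); np.save("w1.npy",c,allow_pickle=True)
c2=cap("top"); c3=cap("scene"); np.save("ts.npy",[c2,c3],allow_pickle=True)
E
```

```text
[ 0.56262757 -0.01260683  0.25096928] [-3.14155060e+00  7.25158173e-04  8.57047792e-02] 2.2
```

View pics/w1.png

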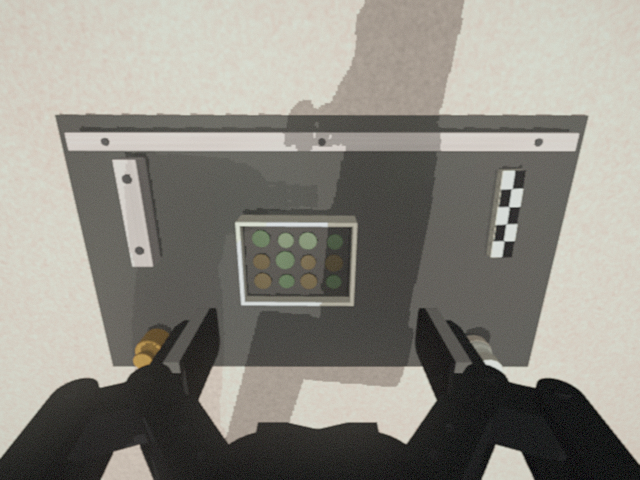

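The wrist view shows the tray rim corners at about (236,223), (356,222), (353,305) and (240,304). The bar top corners are near (503,170), (524,170), (512,258) and (491,258), and the rail spans rows 133 to 150. Next I'll refine these and triangulate.

```bash
cat > B.py <<'E'
import numpy as np
a=np.radians(4.75); X=np.array([np.cos(a),np.sin(a)]); Y=np.array([-X[1],X[0]])
def uv(p): p=np.atleast_2d(p)*1000; return np.c_[p@X,p@Y].round(1)
E
python3 - <<'E'
from h import *; from B import *
w=np.load("w1.npy",allow_pickle=True).item(); t,s=np.load("ts.npy",allow_pickle=True)
def sub(c,p,n=3): return cv2.cornerSubPix(cv2.cvtColor(c["image"],cv2.COLOR_RGB2GRAY),np.float32(p).reshape(-1,1,2),(n,n),(-1,-1),(3,50,.01))[:,0]
tw=sub(w,[[236,223],[356,222],[353,305],[240,304]]); tt=sub(t,[[298.5,230],[346,226],[348,262],[301,265]],2)
bw=sub(w,[[501,170],[524,170],[513,258],[491,258]])
bt=sub(t,[[397.5,203],[408,202],[410,236.5],[401,237.5]],2)
for n,A,C in(("tray",tw,tt),("bar",bw,bt)):
    print(n,A.round(1).tolist(),C.round(1).tolist())
    for p,q in zip(A,C):
        x,e=tri(w,p,t,q); print(uv(x[:2])[0],"z",round(x[2]*1000,1),"err",round(e*1000,1))
print("tray@36",uv(onz(w,tw,.036)).tolist(),"\nbar@18",uv(onz(w,bw,.018)).tolist())
# rail: screws + corners, stop
rw=[[67,151],[577,150],[322,141]]; rt=[[237,209],[420,193],[327.5,198]]
print("rail near corners@26",uv(onz(w,rw,.026)).tolist(),uv(onz(t,rt,.026)).tolist())
print("screw tri",tri(w,rw[2],t,rt[2]))
print("stop@28",uv(onz(w,[[113,160],[142,159],[153,267],[132,267]],.028)).tolist())
print("tcp",uv(robot.read_state()["ee_pos"][:2]))
E
```

```text
tray [[234.5, 221.89999389648438], [357.20001220703125, 223.1999969482422], [353.20001220703125, 305.6000061035156], [240.6999969482422, 304.70001220703125]] [[297.5, 228.8000030517578], [346.0, 226.0], [348.0, 262.0], [301.79998779296875, 264.6000061035156]]
[539.1  27.3] z 36.5 err 0.2
[ 535.3 -106.8] z 25.7 err 3.4
[ 434.1 -104.3] z 28.4 err 1.0
[438.7  25.8] z 36.3 err 2.6
bar [[502.79998779296875, 169.6999969482422], [525.2000122070312, 169.8000030517578], [511.29998779296875, 256.5], [490.1000061035156, 256.8999938964844]] [[396.6000061035156, 202.6999969482422], [408.0, 202.0], [410.0, 236.5], [400.8999938964844, 236.8000030517578]]
[ 591.3 -260.1] z 12.5 err 1.1
[ 590.8 -293.7] z -1.1 err 1.5
[ 491.3 -287.5] z 14.0 err 0.7
[ 492.2 -261.2] z 17.3 err 0.3
tray@36 [[539.0, 27.5], [538.1, -103.2], [438.5, -102.6], [439.2, 27.6]] 
bar@18 [[592.7, -257.7], [592.6, -281.7], [493.2, -285.4], [492.6, -261.0]]
rail near corners@26 [[610.9, 195.6], [614.0, -325.8], [621.9, -65.0]] [[611.6, 192.5], [610.3, -326.5], [619.8, -64.6]]
screw tri (array([ 0.62453402, -0.01334922,  0.01674418]), np.float64(0.0002209690585788124))
stop@28 [[602.3, 149.1], [603.4, 119.3], [482.8, 126.1], [482.8, 150.0]]
tcp [[559.8 -59.1]]
```

To row units: 0.247 m / 0.8 = 0.3088, -0.155 m / 0.8 = -0.1938, 0.003 rad / 3.1416 = 0.001.

Emit:
drive_effector(segments={"motion":[[0.085, -0.1938, -0.0263, 0.1875, 0, 0, 0], [0.085, -0.1938, -0.0263, 0.1875, 0, 0, 0], [0.085, -0.1938, -0.0263, 0.1875, 0, 0, 0], [0.085, -0.1938, -0.0263, 0.1875, 0, 0, 0.001], [0.085, -0.1938, -0.0263, 0.25, 0, 0, 0.001], [0.085, -0.1938, -0.0263, 0.2938, 0, 0, 0.001], [0.085, -0.1938, -0.0263, 0.3088, 0, 0, 0.001], [0.085, -0.1938, -0.0263, 0.3088, 0, 0, 0.001]]})

```text
t: 3.35
ee_pos: [0.4065, -0.0046, 0.0042]
ee_rot: [-3.142, 0.001, 0.081]
contact_force: [0.2, -0.2, -0.1]
grip_width: 0.0849
finger_force: 0.0
```

```bash
python3 - <<'E'
from h import *; from B import *
print(uv(robot.read_state()["ee_pos"][:2]))
c=cap("wrist"); cv2.imwrite("pics/w2.png",c["image"][:,:,::-1])
E
```

```text
[[404.7 -38.2]]
```

To row units: 0.09 m / 0.8 = 0.1125, 0.02 m / 0.8 = 0.025.

Emit:
drive_effector(segments={"motion":[[0.085, 0.015, 0, 0, 0, 0, 0], [0.085, 0.025, 0, 0, 0, 0, 0], [0.085, 0.035, 0, 0, 0, 0, 0], [0.085, 0.045, 0, 0, 0, 0, 0], [0.085, 0.055, 0, 0, 0, 0, 0], [0.085, 0.065, 0, 0, 0, 0, 0], [0.085, 0.075, 0, 0, 0, 0, 0], [0.085, 0.085, 0, 0, 0, 0, 0], [0.085, 0.0938, 0, 0, 0, 0, 0], [0.085, 0.1025, 0, 0, 0, 0, 0], [0.085, 0.1075, 0, 0, 0, 0, 0], [0.085, 0.1125, 0, 0, 0, 0, 0]]})

```text
t: 4.9
ee_pos: [0.4961, 0.0027, 0.0043]
ee_rot: [3.142, 0.001, 0.081]
contact_force: [-2.2, 0.6, 1.4]
grip_width: 0.0852
finger_force: 1.3
```

Emit:
drive_effector(segments={"motion":[[0.085, 0.0025, 0, 0, 0, 0, 0], [0.085, 0.005, 0, 0, 0, 0, 0], [0.085, 0.0063, 0, 0, 0, 0, 0]]})

```text
t: 5.28
ee_pos: [0.5013, 0.0031, 0.0043]
ee_rot: [-3.142, -0.0, 0.081]
contact_force: [-1.7, -0.2, 1.2]
grip_width: 0.0848
finger_force: 1.3
```

To row units: 0.003 m / 0.8 = 0.0038, 0.002 m / 0.8 = 0.0025.

Emit:
drive_effector(segments={"motion":[[0.085, 0.0025, 0, 0, 0, 0, 0], [0.085, 0.0038, 0, 0, 0, 0, 0]]})

```text
t: 5.52
ee_pos: [0.5022, 0.0032, 0.0041]
ee_rot: [-3.142, 0.004, 0.081]
contact_force: [-8.2, -0.6, 5.9]
grip_width: 0.0853
finger_force: 4.0
```

Emit:
drive_effector(segments={"motion":[[0.085, 0.0013, 0, 0, 0, 0, 0], [0.085, 0.0025, 0, 0, 0, 0, 0]]})

```text
t: 5.78
ee_pos: [0.5021, 0.0033, 0.0038]
ee_rot: [-3.141, 0.008, 0.081]
contact_force: [-12.1, -1.1, 9.0]
grip_width: 0.0849
finger_force: 6.0
```

To row units: 0.096 m / 0.8 = 0.12, -0.09 m / 0.8 = -0.1125, -1.571 rad / 3.1416 = -0.5001.

Emit:
drive_effector(segments={"motion":[[0.05, -0.025, 0, 0, 0, 0, 0], [0.05, -0.0313, 0.0125, -0.075, 0, 0, 0], [0.05, 0.025, 0.0625, -0.1125, 0, 0, -0.0598], [0.05, 0.0738, 0.12, -0.1125, 0, 0, -0.5001], [0.05, 0.0738, 0.12, -0.1125, 0, 0, -0.5001], [0.05, 0.0738, 0.12, -0.1125, 0, 0, -0.5001], [0.05, 0.0738, 0.12, -0.1125, 0, 0, -0.5001], [0.05, 0.0738, 0.12, -0.1125, 0, 0, -0.5001], [0.05, 0.0738, 0.12, -0.1125, 0, 0, -0.5001], [0.05, 0.0738, 0.12, -0.1125, 0, 0, -0.5001], [0.05, 0.0738, 0.12, -0.1125, 0, 0, -0.5001], [0.05, 0.0738, 0.12, -0.1125, 0, 0, -0.5001]]})

```text
t: 7.28
ee_pos: [0.5738, -0.0875, 0.0946]
ee_rot: [3.14, 0.0, 1.651]
contact_force: [-0.7, 0.5, -0.2]
grip_width: 0.05
finger_force: 0.0
```

```bash
python3 - <<'E'
from h import *; from B import *
s=robot.read_state();print(uv(s["ee_pos"][:2]),s["grip_width"],s["ee_rot"][2])
c=cap("wrist"); cv2.imwrite("pics/w3.png",c["image"][:,:,::-1])
E
```

```text
[[ 564.6 -134.7]] 0.05001822475613798 1.650917257314001
```

View pics/w3.png

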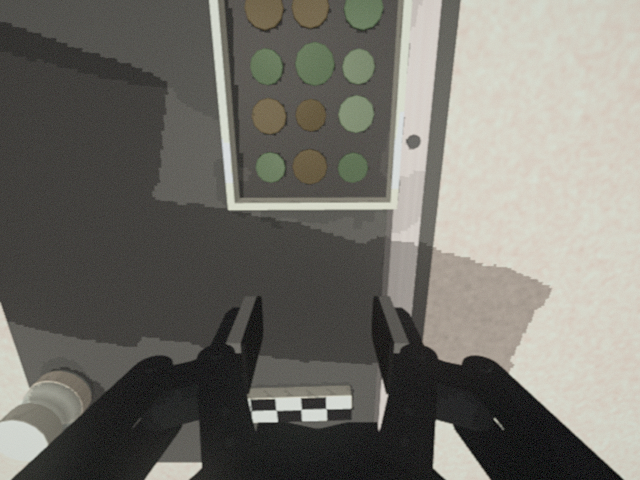

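The wrist view shows the tray's long side touching the rail, with its free end at row 208. The fingers stand clear of the rail at about column 385. I'll lower and push towards the stop.

To row units: 0.09 m / 0.8 = 0.1125, 0.088 m / 0.8 = 0.11, -0.003 rad / 3.1416 = -0.001.

Emit:
drive_effector(segments={"motion":[[0.05, 0, -0.0075, 0.0625, 0, 0, -0.001], [0.05, 0, -0.0075, 0.1, 0, 0, -0.001], [0.05, 0, -0.0075, 0.11, 0, 0, -0.001], [0.05, 0.0188, -0.0075, 0.11, 0, 0, -0.001], [0.05, 0.03, -0.0075, 0.11, 0, 0, -0.001], [0.05, 0.0425, -0.0075, 0.11, 0, 0, -0.001], [0.05, 0.055, -0.0075, 0.11, 0, 0, -0.001], [0.05, 0.0675, -0.0075, 0.11, 0, 0, -0.001], [0.05, 0.08, -0.0075, 0.11, 0, 0, -0.001], [0.05, 0.0925, -0.0075, 0.11, 0, 0, -0.001], [0.05, 0.1025, -0.0075, 0.11, 0, 0, -0.001], [0.05, 0.1125, -0.0075, 0.11, 0, 0, -0.001]]})

```text
t: 8.82
ee_pos: [0.5594, 0.0022, 0.0062]
ee_rot: [-3.141, 0.0, 1.655]
contact_force: [0.7, -3.2, 1.8]
grip_width: 0.0499
finger_force: 1.5
```

Emit:
drive_effector(segments={"motion":[[0.05, 0.0075, 0, 0, 0, 0, 0], [0.05, 0.015, 0, 0, 0, 0, 0], [0.05, 0.0213, 0, 0, 0, 0, 0], [0.05, 0.0263, 0, 0, 0, 0, 0], [0.05, 0.03, 0, 0, 0, 0, 0], [0.05, 0.0325, 0, 0, 0, 0, 0]]})

```text
t: 9.57
ee_pos: [0.5572, 0.0278, 0.0062]
ee_rot: [-3.141, -0.0, 1.655]
contact_force: [0.0, -2.9, 1.8]
grip_width: 0.0503
finger_force: 1.2
```

To row units: 0.005 m / 0.8 = 0.0063, 0.004 m / 0.8 = 0.005.

Emit:
drive_effector(segments={"motion":[[0.05, 0.0025, 0, 0, 0, 0, 0], [0.05, 0.005, 0, 0, 0, 0, 0], [0.05, 0.0063, 0, 0, 0, 0, 0]]})

```text
t: 9.95
ee_pos: [0.5568, 0.0328, 0.0062]
ee_rot: [-3.141, -0.0, 1.655]
contact_force: [0.3, -2.1, 1.7]
grip_width: 0.0497
finger_force: 1.0
```

Emit:
drive_effector(segments={"motion":[[0.05, 0.0025, 0, 0, 0, 0, 0], [0.05, 0.0038, 0, 0, 0, 0, 0]]})

```text
t: 10.2
ee_pos: [0.5568, 0.0334, 0.0063]
ee_rot: [-3.141, 0.005, 1.654]
contact_force: [0.8, -10.5, 1.9]
grip_width: 0.0501
finger_force: 5.2
```

To row units: -0.15 m / 0.8 = -0.1875, -0.03 m / 0.8 = -0.0375.

Emit:
drive_effector(segments={"motion":[[0.05, -0.0188, 0, 0, 0, 0, 0], [0.05, -0.0375, 0, -0.05, 0, 0, 0], [0.05, -0.0375, -0.025, -0.125, 0, 0, 0], [0.05, -0.0375, -0.025, -0.1875, 0, 0, 0], [0.05, -0.0375, -0.025, -0.1875, 0, 0, 0], [0.05, -0.0375, -0.025, -0.1875, 0, 0, 0]]})

```text
t: 10.95
ee_pos: [0.539, 0.0042, 0.156]
ee_rot: [-3.141, -0.001, 1.655]
contact_force: [0.1, -0.2, -0.7]
grip_width: 0.0501
finger_force: 0.0
```

```bash
python3 - <<'E'
from h import *; from B import *
s=robot.read_state();print(uv(s["ee_pos"][:2]))
c=cap("wrist"); cv2.imwrite("pics/w4.png",c["image"][:,:,::-1]); np.save("w4.npy",c,allow_pickle=True)
E
```

```text
[[537.5 -40.5]]
```

View pics/w4.png

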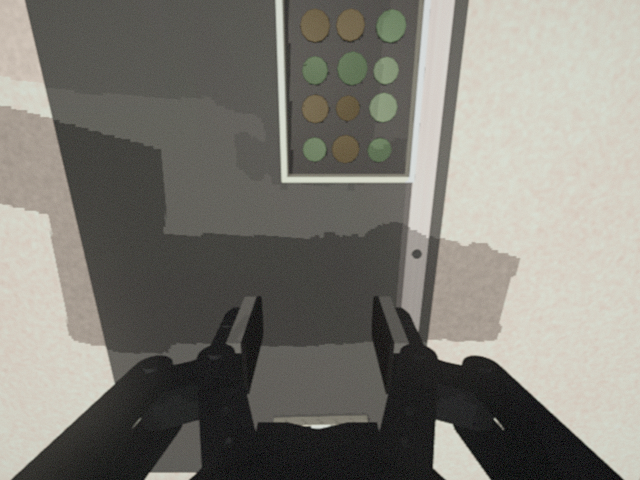

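To row units: -0.1 m / 0.8 = -0.125, -0.06 m / 0.8 = -0.075, 1.571 rad / 3.1416 = 0.5001.

Emit:
drive_effector(segments={"motion":[[0, -0.075, 0.0375, -0.125, 0, 0, 0.5001], [0, -0.075, 0.0375, -0.125, 0, 0, 0.5001], [0, -0.075, 0.0375, -0.125, 0, 0, 0.5001], [0, -0.075, 0.0375, -0.125, 0, 0, 0.5001], [0, -0.075, 0.0375, -0.125, 0, 0, 0.5001], [0, -0.075, 0.0375, -0.125, 0, 0, 0.5001], [0, -0.075, 0.0375, -0.125, 0, 0, 0.5001], [0, -0.075, 0.0375, -0.125, 0, 0, 0.5001], [0, -0.075, 0.0375, -0.125, 0, 0, 0.5001]]})

```text
t: 12.12
ee_pos: [0.5734, -0.0529, 0.2536]
ee_rot: [-3.14, 0.005, 0.081]
contact_force: [0.4, 0.1, 0.1]
grip_width: -0.0001
finger_force: 0.0
```

```bash
python3 - <<'E'
from h import *; from B import *
s=robot.read_state();print(uv(s["ee_pos"][:2]),s["ee_pos"][2],s["ee_rot"][2])
c=cap("wrist"); cv2.imwrite("pics/w5.png",c["image"][:,:,::-1]); np.save("w5.npy",c,allow_pickle=True)
E
```

```text
[[ 567.  -100.2]] 0.25363337412602216 0.08102945104357784
```

View pics/w5.png

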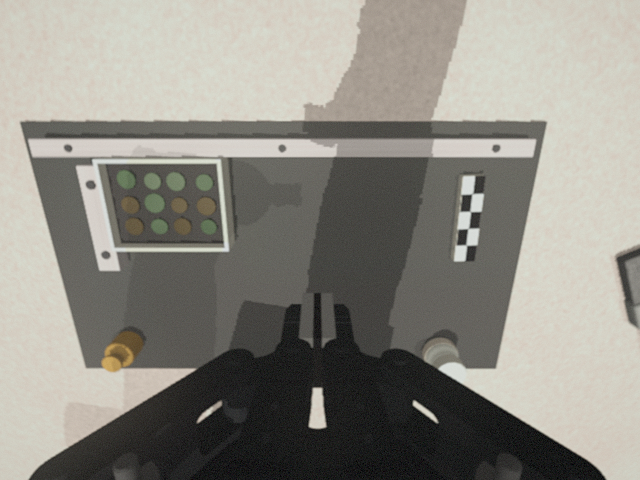

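The wrist view shows the tray flush with the rail, with its rim from (94,160) to (228,251), and against the end stop on the left. The bar is at about (458–485, 174–262). I'll check the numbers.

```bash
python3 - <<'E'
from h import *; from B import *
w=np.load("w5.npy",allow_pickle=True).item()
print("tray@36",uv(onz(w,[[94,160],[220.5,158.5],[228.5,251],[112,251]],.036)).tolist())
print("bar@18",uv(onz(w,[[464,175],[486,176],[474,262],[454,261]],.018)).tolist())
cv2.imwrite("pics/w5c.png",cv2.resize(w["image"][125:285,20:250,::-1],None,fx=3,fy=3,interpolation=2))
E
```

```text
tray@36 [[610.4, 124.4], [611.8, -3.7], [511.6, -3.2], [511.6, 125.5]]
bar@18 [[592.2, -259.1], [591.1, -283.0], [490.6, -285.0], [491.8, -261.4]]
```

View pics/w5c.png

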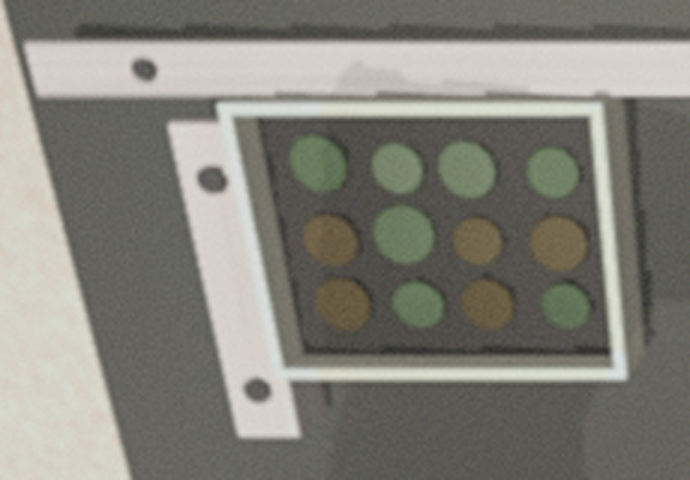

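To row units: 0.2425 m / 0.8 = 0.3031, -0.112 m / 0.8 = -0.14, 0.002 rad / 3.1416 = 0.0006.

Emit:
drive_effector(segments={"motion":[[0, -0.14, 0.215, 0.225, 0, 0, 0.0006], [0, -0.14, 0.215, 0.225, 0, 0, 0.0006], [0, -0.14, 0.215, 0.225, 0, 0, 0.0006], [0, -0.14, 0.215, 0.225, 0, 0, 0.0006], [0, -0.14, 0.215, 0.225, 0, 0, 0.0006], [0, -0.14, 0.215, 0.275, 0, 0, 0.0006], [0, -0.14, 0.215, 0.2975, 0, 0, 0.0006], [0, -0.14, 0.215, 0.3031, 0, 0, 0.0006], [0, -0.14, 0.215, 0.3031, 0, 0, 0.0006]]})

```text
t: 13.3
ee_pos: [0.4775, -0.2336, 0.0139]
ee_rot: [-3.141, -0.0, 0.083]
contact_force: [0.4, -1.1, -0.0]
grip_width: -0.0002
finger_force: 0.0
```

Emit:
drive_effector(segments={"motion":[[0, 0.0125, 0, 0, 0, 0, 0], [0, 0.0225, 0, 0, 0, 0, 0], [0, 0.03, 0, 0, 0, 0, 0], [0, 0.0363, 0, 0, 0, 0, 0], [0, 0.0425, 0, 0, 0, 0, 0], [0, 0.0475, 0, 0, 0, 0, 0], [0, 0.0513, 0, 0, 0, 0, 0], [0, 0.0538, 0, 0, 0, 0, 0]]})

```text
t: 14.3
ee_pos: [0.5199, -0.2304, 0.0137]
ee_rot: [-3.142, 0.0, 0.082]
contact_force: [-1.3, -0.6, -0.9]
grip_width: 0.0
finger_force: 0.3
```

```bash
python3 - <<'E'
from h import *; from B import *
s=robot.read_state();print(uv(s["ee_pos"][:2]),s["ee_pos"][2])
c=cap("wrist"); cv2.imwrite("pics/w6.png",c["image"][:,:,::-1])
E
```

```text
[[ 499.1 -272.7]] 0.013741853847010842
```

View pics/w6.png

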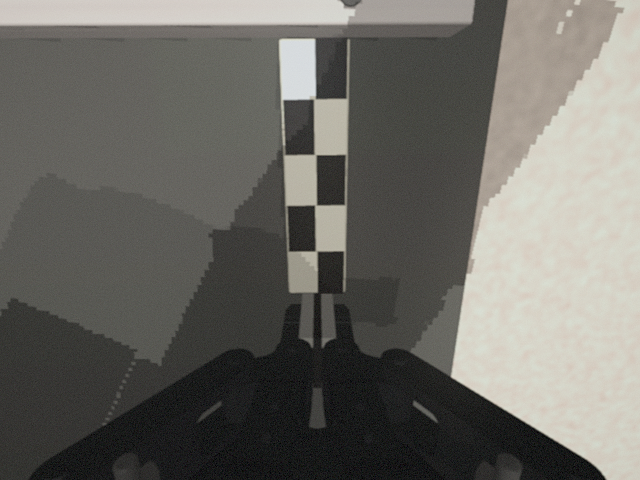

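The view shows the bar straight, its far end just short of the rail (row 39) and its near end at the fingertips (row 293). Now I'll go round behind it and push along y.

To row units: -0.066 m / 0.8 = -0.0825, 0.059 m / 0.8 = 0.0738, -1.571 rad / 3.1416 = -0.5001.

Emit:
drive_effector(segments={"motion":[[0, -0.025, 0, 0, 0, 0, 0], [0.05, -0.025, 0.025, -0.075, 0, 0, -0.0318], [0.05, 0.0738, 0.0563, -0.0825, 0, 0, -0.5001], [0.05, 0.0738, 0.0563, -0.0825, 0, 0, -0.5001], [0.05, 0.0738, 0.0563, -0.0825, 0, 0, -0.5001], [0.05, 0.0738, 0.0563, -0.0825, 0, 0, -0.5001], [0.05, 0.0738, 0.0563, -0.0825, 0, 0, -0.5001], [0.05, 0.0738, 0.0563, -0.0825, 0, 0, -0.5001], [0.05, 0.0738, 0.0563, -0.0825, 0, 0, -0.5001], [0.05, 0.0738, 0.0563, -0.0825, 0, 0, -0.5001], [0.05, 0.0738, 0.0563, -0.0825, 0, 0, -0.5001], [0.05, 0.0738, 0.0563, -0.0825, 0, 0, -0.5001]]})

```text
t: 15.85
ee_pos: [0.5824, -0.2705, 0.0798]
ee_rot: [3.142, -0.0, 1.651]
contact_force: [-0.4, -0.3, -0.4]
grip_width: 0.0501
finger_force: 0.0
```

```bash
python3 - <<'E'
from h import *; from B import *
s=robot.read_state();print(uv(s["ee_pos"][:2]),s["ee_pos"][2],s["ee_rot"][2])
E
```

```text
[[ 558.  -317.8]] 0.07976304414159077 1.6505240947679736
```

To row units: 0.1 m / 0.8 = 0.125, 0.0755 m / 0.8 = 0.0944, -0.003 rad / 3.1416 = -0.001.

Emit:
drive_effector(segments={"motion":[[0.05, 0, 0, 0.0625, 0, 0, -0.001], [0.05, 0, 0, 0.0875, 0, 0, -0.001], [0.05, 0, 0, 0.0944, 0, 0, -0.001], [0.05, 0.015, 0, 0.0944, 0, 0, -0.001], [0.05, 0.0275, 0, 0.0944, 0, 0, -0.001], [0.05, 0.04, 0, 0.0944, 0, 0, -0.001], [0.05, 0.0525, 0, 0.0944, 0, 0, -0.001], [0.05, 0.0675, 0, 0.0944, 0, 0, -0.001], [0.05, 0.0825, 0, 0.0944, 0, 0, -0.001], [0.05, 0.0975, 0, 0.0944, 0, 0, -0.001], [0.05, 0.1125, 0, 0.0944, 0, 0, -0.001], [0.05, 0.125, 0, 0.0944, 0, 0, -0.001]]})

```text
t: 17.35
ee_pos: [0.574, -0.1699, 0.0043]
ee_rot: [-3.141, -0.0, 1.656]
contact_force: [0.3, -0.9, 0.2]
grip_width: 0.0499
finger_force: 0.4
```

Emit:
drive_effector(segments={"motion":[[0.05, 0.0125, 0, 0, 0, 0, 0], [0.05, 0.0275, 0, 0, 0, 0, 0], [0.05, 0.0425, 0, 0, 0, 0, 0], [0.05, 0.0575, 0, 0, 0, 0, 0], [0.05, 0.0725, 0, 0, 0, 0, 0], [0.05, 0.0875, 0, 0, 0, 0, 0], [0.05, 0.1025, 0, 0, 0, 0, 0], [0.05, 0.1175, 0, 0, 0, 0, 0], [0.05, 0.1325, 0, 0, 0, 0, 0], [0.05, 0.1475, 0, 0, 0, 0, 0], [0.05, 0.16, 0, 0, 0, 0, 0], [0.05, 0.17, 0, 0, 0, 0, 0]]})

```text
t: 18.85
ee_pos: [0.5625, -0.0346, 0.0043]
ee_rot: [-3.142, 0.0, 1.656]
contact_force: [-0.3, 0.9, -0.1]
grip_width: 0.05
finger_force: 0.2
```

```bash
python3 - <<'E'
from h import *; from B import *
s=robot.read_state();print(uv(s["ee_pos"][:2]),s["ee_pos"][2],s["ee_rot"][2])
c=cap("wrist"); cv2.imwrite("pics/w7.png",c["image"][:,:,::-1])
E
```

```text
[[557.7 -81.1]] 0.004297274659862484 1.6560944772756545
```

View pics/w7.png

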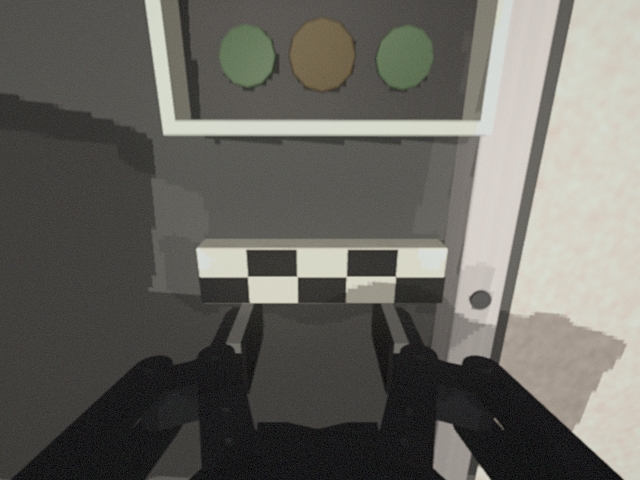

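The bar is square to the tray and just off the rail, and about 43 mm of travel remains.

To row units: 0.041 m / 0.8 = 0.0513, 0.039 m / 0.8 = 0.0488.

Emit:
drive_effector(segments={"motion":[[0.05, 0.01, 0, 0, 0, 0, 0], [0.05, 0.02, 0, 0, 0, 0, 0], [0.05, 0.03, 0, 0, 0, 0, 0], [0.05, 0.0375, 0, 0, 0, 0, 0], [0.05, 0.0438, 0, 0, 0, 0, 0], [0.05, 0.0488, 0, 0, 0, 0, 0], [0.05, 0.0513, 0, 0, 0, 0, 0]]})

```text
t: 19.77
ee_pos: [0.5591, 0.0057, 0.0043]
ee_rot: [3.142, 0.0, 1.656]
contact_force: [-0.4, -0.8, -0.7]
grip_width: 0.0498
finger_force: 0.4
```

Emit:
drive_effector(segments={"motion":[[0.05, 0.0013, 0, 0, 0, 0, 0], [0.05, 0.0025, 0, 0, 0, 0, 0], [0.05, 0.0038, 0, 0, 0, 0, 0]]})

```text
t: 20.15
ee_pos: [0.5589, 0.0084, 0.0043]
ee_rot: [3.142, 0.0, 1.656]
contact_force: [-0.6, -0.5, -0.5]
grip_width: 0.0499
finger_force: 0.4
```

To row units: 0.002 m / 0.8 = 0.0025, 0.001 m / 0.8 = 0.0013.

Emit:
drive_effector(segments={"motion":[[0.05, 0.0013, 0, 0, 0, 0, 0], [0.05, 0.0025, 0, 0, 0, 0, 0]]})

```text
t: 20.4
ee_pos: [0.5589, 0.0085, 0.0044]
ee_rot: [3.142, 0.004, 1.655]
contact_force: [0.4, -8.2, 0.7]
grip_width: 0.0502
finger_force: 4.1
```

Emit:
drive_effector(segments={"motion":[[0.05, 0.0013, 0, 0, 0, 0, 0], [0.05, 0.0019, 0, 0, 0, 0, 0]]})

```text
t: 20.65
ee_pos: [0.5589, 0.0085, 0.0044]
ee_rot: [3.142, 0.007, 1.654]
contact_force: [0.8, -11.5, 0.0]
grip_width: 0.0501
finger_force: 5.6
```

To row units: -0.16 m / 0.8 = -0.2, -0.12 m / 0.8 = -0.15.

Emit:
drive_effector(segments={"motion":[[0.05, -0.0188, 0, 0, 0, 0, 0], [0.05, -0.0438, 0, -0.025, 0, 0, 0], [0.05, -0.075, 0, -0.0875, 0, 0, 0], [0.05, -0.125, -0.025, -0.15, 0, 0, 0], [0.05, -0.125, -0.025, -0.2, 0, 0, 0], [0.05, -0.125, -0.025, -0.2, 0, 0, 0], [0.05, -0.125, -0.025, -0.2, 0, 0, 0]]})

```text
t: 21.52
ee_pos: [0.5467, -0.0891, 0.1638]
ee_rot: [-3.141, -0.001, 1.656]
contact_force: [0.0, -0.1, -0.4]
grip_width: 0.0495
finger_force: 0.0
```

```bash
python3 - <<'E'
from h import *
w=cap("wrist"); t=cap("top")
a=w["image"][0:300,150:550]; b=cv2.resize(t["image"][170:320,220:445],None,fx=1.75,fy=1.75,interpolation=2)
o=np.zeros((600,400,3),np.uint8); o[:300]=a; o[300:300+b.shape[0],:b.shape[1]]=b[:300,:400]
cv2.imwrite("pics/w8.png",o[:,:,::-1])
E
```

```text
(no output)
```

View pics/w8.png

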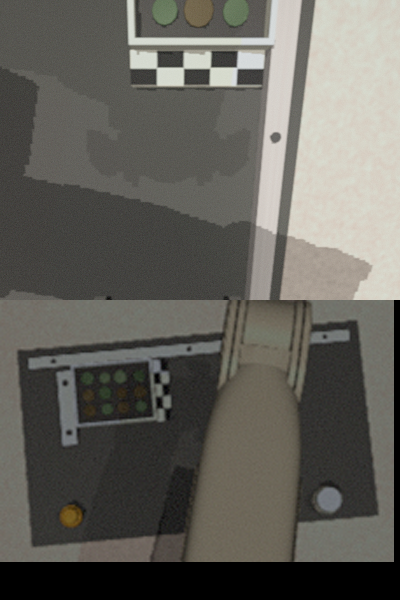

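The bar lies flush along the tray's free end (rows 48 to 88), the tray is in the corner, and the jar and weight haven't moved. I'm handing in.

```bash
python3 -c "
from workcell import robot, eyes, ticket
print(ticket.sign_off())"
```

```text
the job is handed in; nothing more can be done
None
```

The tray is flush in the corner against the back rail and the end stop, the scale bar lies flush along its free end, the jar and weight on the board have not moved, and the job was handed in at about 22 s.

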